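# Twist the lamp tube into the speaker's spring socket and hold it

## Robot

A 6-joint arm with a two-finger parallel gripper is mounted at the origin on the work surface. World frame = base frame: x ahead of the robot, y to its left, z up, the work surface at z = 0. Lengths are in m, angles in rad, forces in N, time in s.
With the tool pointing down it reaches from about 0.3 to 0.825 m from the base axis. Payload 5.4 kg.
Tool frame: the origin (TCP) lies midway between the tips of the shut fingers; the grasp point (between the pads) lies 19 mm behind it; z points along the fingers, y is the line along which they close (so a half turn about z gives the same grasp; the last joint's range is limited). The gripper opens to 92 mm and grips with 3 to 60 N. Pads are 20 mm wide; open, the fingers measure 128 mm over their backs; the gripper's body (75 mm by 189 mm) begins 69 mm behind the grasp point.
Start: joints at [-1.452, 0.158, 1.597, -0, 1.386, -0.21], TCP at [0.186, -0.544, 0.215] pointing down, gripper open.
Joint ranges: [-2.91, 2.91], [-0.94, 2.29], [0.18, 2.7], [-1.29, 4.43], [0.17, 2.64], [-3, 3]. Speed limits (rad/s): [2.57, 2.57, 3.14, 3.14, 3.14, 3.14].

## Interface

Orientations are given as a unit quaternion [w, x, y, z].
In Python, from cell import arm gives the robot as it stands. Calls block until the motion is done:
- arm.move_ptp(position, orientation): joint-space move of the TCP to a pose.
- arm.move_linear(position, attitude=None, velocity=0.15, until_force=None): straight line of the TCP; attitude=None keeps the orientation; velocity is the mean speed in m/s. With until_force (N) it stops when the force on the tool has changed by that much, and returns True; else False.
- arm.goto_joints(angles): joint-space move.
- arm.command_gripper(opening, grip_force=None): opening from 0.0 (shut) to 1.0 (fully open); grip_force is the grip in N (None keeps the last); returns when the fingers have stopped.
- arm.sleep(seconds).
- arm.ik(position, orientation): joint angles nearest the present ones, or None.
- arm.read_camera(name): name is "scene" or "top" or "wrist"; returns the picture (420x560x3 uint8, red, green, blue); there is no depth.
- arm.get_calibration(name): a dict with "K" (3x3 intrinsics, pixels), "cam_to_world" (4x4, takes a point from camera to world coordinates); the wrist camera has in their place "tool_from_camera" (4x4, takes a point from camera to tool coordinates, whose origin is the TCP and whose axes are the flange's). Camera axes: x right, y up, looking along -z (the intrinsics and any distortion apply to the point x, -y, -z); pixel columns grow to the right and rows downward; lengths in m; the calibration is good to about 2 mm. The wrist camera is an equidistant fisheye: a pixel r from the principal point sees the ray r / f radians off the axis. A picture is of the moment at which its call begins: read the wrist's pose just before it. get_calibration takes no time and is no camera call.
A pose or a line that the arm cannot do raises arm.PlanningError and nothing moves.
- arm.hand_in(): hands the job in; it is judged then, once.
Readings, each from a call of its own:
- arm.read_t(): time.
- arm.read_joint_pos(): joint angles.
- arm.read_qd(): joint speeds.
- arm.read_joint_efforts(): joint torques, N m.
- arm.read_eef_pos(): TCP position.
- arm.read_eef_rot(): TCP orientation.
- arm.read_force(): force on the tool from outside, world axes, zero at the start.
- arm.read_torque(): the same for the moment, N m.
- arm.read_opening(): opening from 0.0 (shut) to 1.0 (fully open).
- arm.read_gripper_force(): force on a finger pad.
Only numpy, scipy, OpenCV 4.12 (cv2) and the standard library are available. Lean on these libraries where they do the work, as an engineer would, in place of code of your own. Each camera call takes 0.05 s, during which the arm holds its last target. There are 200 camera calls.

## Task

Take the white lamp tube out of its wooden ring stand, lower its two side pins into the two slots of the socket on top of the grey speaker cube, press it down against the spring and twist it a quarter turn clockwise (seen from above) to its stop. A return spring throws it back as soon as it is let go, and the lamp pairs only while it is held, so finish while still gripping the tube, upright, pressed in and turned home. Do not shift or knock over the mug, glass orb, remote, plant pot or gamepad.

Things in the scene. Friction and masses are not known exactly. Their poses are not given: they have to be found in the camera images.
- bulb: White upright lamp tube, 100 g, 92 mm tall. Origin: centre of the underside of its metal cap; z up. Cap 26 mm in diameter (foot tapered to 18 mm over the lowest 5 mm) up to the shoulder at 22 mm; above it a smooth round body 44 mm in diameter from 22 to 86 mm (black band to 34 mm, then white), domed to 92 mm. At the start it hangs by its shoulder in the ring stand, origin 1 mm above the table.
- grip (a point): A good height to grip: on the tube's axis, 60 mm above its origin. The round body may be gripped from any side.
- pins (a point): Middle between the tube's two brass side pins, 8.5 mm above its origin. The pins stick out along the tube's +x and -x, to 18 mm from the axis, 6 mm wide, 5 mm high (6 to 11 mm above the origin); they are alike, so a half turn makes no difference. A black line across the tube's top and down both sides of the white body lies in line with them.
- stand: Dark wooden ring stand, fixed, 68 mm outside, 40 mm bore, 23 mm high; origin at the centre of its underside. The tube lifts straight up out of it.
- speaker: Grey plastic speaker cube, fixed, 104 x 104 mm, grey top at 91 mm; in its middle an aluminium collar about 54 mm across with the socket stands to 95 mm. Origin: centre of its underside; its -x side has the grille. White lines on the top point at the socket's two slots, which lie at its +x and -x sides.
- socket (a point): Centre of the socket mouth on the socket's axis, level with the collar's top (95 mm above the table); axes as the speaker's. The round mouth is 30 mm in diameter; the two slots along +x and -x are 10 mm wide and reach 22 mm from the axis. The collar is 6 mm thick; below it the pins can turn.
- twist_level (a point): Point on the socket's axis 20 mm below the collar's top, where the cap's underside should be for twisting. Above 17 mm deep the pins are still in the slots and cannot turn; at 22 mm the tube's shoulder meets the collar. Turning goes clockwise seen from above only; a stop blocks the other way.
- plunger (a joint): Spring plunger in the socket (brass, 14 mm across): how far it is pushed down, in m. 0 free (its top 10 mm below the collar's top), 0.007 when the pins just come under the collar, 0.012 with the tube's shoulder on the collar. Pushes up with 3 N when free, 13 N at 0.012.
- seat (a joint): Turning seat in the socket that the pins push round, in rad: 0 at rest, grows clockwise seen from above, hard stop at 1.5. The pins meet it after about 0.15 rad of turning, so the stop comes when the tube has turned about 1.65 rad. Its return spring gives about 0.17 N m there and turns the tube back if it is let go.
- mug: White ceramic mug, loose, 80 mm across, 90 mm tall; origin at the centre of its underside. Leave alone.
- orb_center (a point): Centre of the clear glass orb, loose, 76 mm in diameter, resting on a brass ring. Leave alone.
- remote: Black remote control, loose, 45 x 170 x 18 mm; origin at the centre of its underside. Leave alone.
- plant_pot: Small green succulent in a terracotta pot, loose, pot 84 mm across and 70 mm tall, leaves to 125 mm; origin at the centre of its underside. Leave alone.
- gamepad: White gamepad, loose, about 105 x 145 x 38 mm; origin under its middle. Leave alone.
Things that resemble listed ones, but are neither listed nor needed, are in the scene too. Leave any orange or purple look-alike of the bulb alone.

How it is judged:
On the way, in this order (a step that is already met when the one before it is completed fails the run):
1. the tube is lifted clear of its stand (height (world z) of bulb above 0.035 m and contact force between the fingers and bulb above 1 N), for 0.1 s.
2. the tube is pressed straight down in the socket against the spring, not yet turned (horizontal distance between bulb and socket below 0.004 m and value of joint plunger above 0.006 m and value of joint seat below 0.3 rad), for 0.04 s.
At the end, for the whole second after the job is handed in: For the last second the fingers grip the still tube (over 2 N); cap on the socket axis within 4 mm and 15.5 mm or more below the collar's top, plunger pressed over 5.5 mm, tube upright within 0.1 rad and within 0.37 rad of a quarter turn from the slots, seat turned over 1.2 rad (value of joint seat above 1.2 rad and value of joint plunger above 0.0055 m and horizontal distance between bulb and socket below 0.004 m and z of bulb in the frame of socket below -0.0155 m and angle between bulb's own z axis and vertical below 0.1 rad and angle between the x axis of bulb and the x axis of speaker, either way round above 1.2 rad and contact force between the fingers and bulb above 2 N and angular speed of bulb below 0.3 rad/s); the arm keeps its last pose, push and grip.
It fails at once if the mug is shifted more than 25 mm or tipped (distance of mug from where it was at the start of the episode above 0.025 m or angle between mug's own z axis and vertical above 0.35 rad).
It fails at once if the glass orb is shifted more than 20 mm (distance of orb_center from where it was at the start of the episode above 0.02 m).
It fails at once if the plant pot is shifted more than 25 mm or tipped (distance of plant_pot from where it was at the start of the episode above 0.025 m or angle between plant_pot's own z axis and vertical above 0.35 rad).
It fails at once if the remote or the gamepad is shifted more than 25 mm (distance of any of remote, gamepad from where it was at the start of the episode above 0.025 m).
It also fails if it takes over 51 s, if anything falls off the work surface, if the arm or the gripper's body presses on something with over 40 N, if the wrist force passes 120 N, or if a joint passes its speed limit or range.

## Working session

There is one attempt and no reset: what is moved stays moved. The work goes in short steps, each a Python script; the robot and the scene stay as the last script left them, time stands still between calls to the robot, and variables do not carry over. Pictures are saved under pics/ and viewed, at most 10 in all, crops included, and the job is handed in when it is done.

```bash
mkdir -p pics; ls; python3 - <<'E'
from cell import arm
import cv2
for n in("scene","top"):
    cv2.imwrite(f"pics/{n}0.png",arm.read_camera(n)[:,:,::-1])
    c=arm.get_calibration(n);print(n,c)
print(arm.get_calibration("wrist"),arm.read_t(),arm.read_eef_rot())
E
```

```text
pics
scene {'K': array([[542.58194972,   0.        , 276.28132454],
       [  0.        , 542.58194972, 204.00829623],
       [  0.        ,   0.        ,   1.        ]]), 'cam_to_world': array([[ 0.10435644, -0.78648028,  0.60873517,  1.30546607],
       [ 0.99441757,  0.09211709, -0.05146015, -0.14435298],
       [-0.01560252,  0.61070714,  0.79170282,  1.07226695],
       [ 0.        ,  0.        ,  0.        ,  1.        ]])}
top {'K': array([[525.72066321,   0.        , 281.24240256],
       [  0.        , 525.72066321, 206.34982571],
       [  0.        ,   0.        ,   1.        ]]), 'cam_to_world': array([[-0.01145847,  0.99427603, -0.10622561,  0.40962743],
       [-0.99992771, -0.01178071, -0.00240647, -0.09169377],
       [-0.00364411,  0.10619036,  0.99433914,  1.36628799],
       [ 0.        ,  0.        ,  0.        ,  1.        ]])}
{'K': array([[325.1922621 ,   0.        , 279.36088021],
       [  0.        , 325.1922621 , 206.86837255],
       [  0.        ,   0.        ,   1.        ]]), 'tool_from_camera': array([[-5.30842333e-04,  9.68026015e-01,  2.50849261e-01,
         7.03295064e-02],
       [ 9.99999840e-01,  5.62651246e-04, -5.50880458e-05,
        -7.62219605e-04],
       [-1.94467311e-04,  2.50849192e-01, -9.68026159e-01,
        -1.70208428e-01],
       [ 0.00000000e+00,  0.00000000e+00,  0.00000000e+00,
         1.00000000e+00]])} 0.1 [-8.49750689e-04  9.86517231e-01  1.63655216e-01  3.44022400e-05]
```

View pics/top0.png

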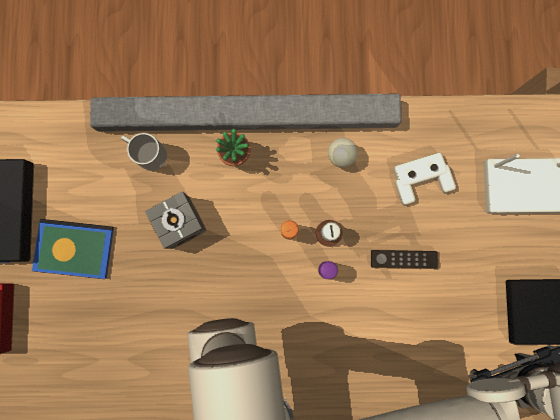

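View pics/scene0.png

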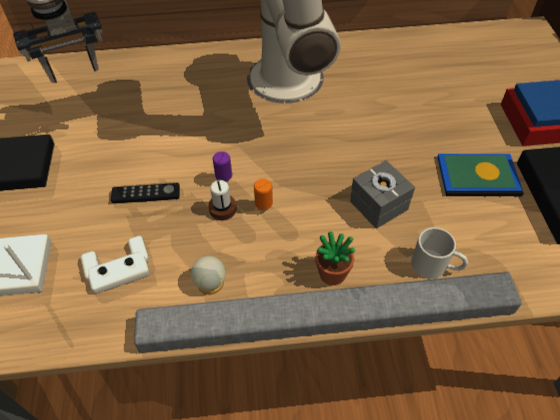

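The top view shows the white tube in the dark ring at (331,232). The look-alikes are orange at (289,230) and purple at (328,270). Only (331,232) is white, has a black line and stands in the wooden ring. The speaker is at (174,219). I'll confirm in one enlarged crop.

```bash
cat > h.py <<'E'
import numpy as np, cv2
from cell import arm
def pix2plane(name,u,v,z):
    c=arm.get_calibration(name);K=c["K"];T=c["cam_to_world"]
    d=T[:3,:3]@np.array([(u-K[0,2])/K[0,0],-(v-K[1,2])/K[1,1],-1])
    o=T[:3,3];return o+d*(z-o[2])/d[2]
def quat(yaw): # tool down, tool x at angle yaw in world
    return [0.,float(np.cos(yaw/2)),float(np.sin(yaw/2)),0.]
def R(q):
    from scipy.spatial.transform import Rotation
    return Rotation.from_quat([q[1],q[2],q[3],q[0]]).as_matrix()
def wrist(u,v,z,p,q):
    c=arm.get_calibration("wrist");K=c["K"];T=c["tool_from_camera"]
    x=np.array([(u-K[0,2]),(v-K[1,2])]);r=np.hypot(*x);th=r/K[0,0]
    s=np.sin(th)/max(r,1e-9)
    d=R(q)@T[:3,:3]@np.array([x[0]*s,-x[1]*s,-np.cos(th)])
    o=np.array(p)+R(q)@T[:3,3];return o+d*(z-o[2])/d[2]
E
python3 - <<'E'
from h import *
im=cv2.imread("pics/top0.png")
a=cv2.resize(im[205:260,305:355],None,fx=7.6,fy=7.6,interpolation=cv2.INTER_CUBIC)
b=cv2.resize(im[185:255,140:210],(a.shape[0],a.shape[0]),interpolation=cv2.INTER_CUBIC)
cv2.imwrite("pics/crop.png",np.hstack([a,b]));print(a.shape,b.shape)
for n,u,v,z in [("top",331,232,.093),("scene",219,187,.09),("top",174,219,.095),("scene",384,182,.095),("top",289,230,.09),("top",328,270,.09)]:
    print(n,pix2plane(n,u,v,z).round(4))
E
```

```text
(418, 380, 3) (418, 418, 3)
top [ 0.4817 -0.2084  0.093 ]
scene [ 0.4844 -0.2089  0.09  ]
top [0.5176 0.1721 0.095 ]
scene [0.5187 0.1763 0.095 ]
top [ 0.488  -0.1068  0.09  ]
top [ 0.3904 -0.1995  0.09  ]
```

View pics/crop.png

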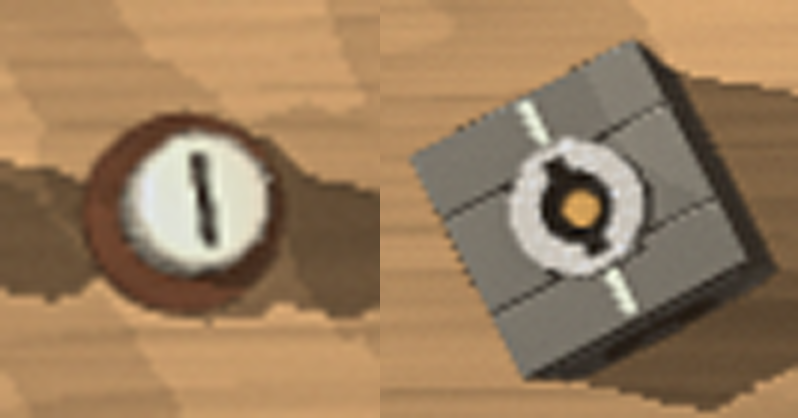

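The crop confirms it: the left half shows the white tube with its black line in the ring, line tilted about 8°. The right half shows the speaker with collar centre near top pixel (173.3,219.7) and slot line at about 25°. Next are close wrist views of both, taken at opposite yaws to cancel the camera offset.

```bash
cat > look.py <<'E'
from h import *
import pickle
def look(tag,p,yaw):
    arm.move_ptp(p,quat(yaw))
    arm.sleep(.2)
    P,Q=arm.read_eef_pos(),arm.read_eef_rot()
    im=arm.read_camera("wrist")[:,:,::-1]
    cv2.imwrite(f"pics/{tag}.png",im);pickle.dump((P,Q),open(f"{tag}.pkl","wb"))
    print(tag,np.round(P,4),np.round(Q,4),np.round(arm.read_joint_pos(),3),arm.read_t())
E
python3 - <<'E'
from look import *
S=[.518,.174,.17];B=[.483,-.208,.17]
look("s1",S,2.66);look("s2",S,2.66-np.pi)
look("b2",B,2.356-np.pi);look("b1",B,2.356)
I=[cv2.imread(f"pics/{t}.png")[60:360,80:480] for t in("s1","s2","b1","b2")]
cv2.imwrite("pics/w4.png",np.vstack([np.hstack(I[:2]),np.hstack(I[2:])]))
E
```

```text
s1 [0.5182 0.1736 0.17  ] [ 1.000e-04  2.389e-01  9.711e-01 -0.000e+00] [ 0.102  0.123  1.727 -0.     1.292 -0.986] 3.1417
s2 [0.518 0.174 0.17 ] [ 0.      0.9712 -0.2384 -0.    ] [ 0.103  0.123  1.727 -0.     1.292  2.155] 6.0417
b2 [ 0.4833 -0.2072  0.17  ] [-0.      0.9241 -0.382  -0.    ] [-0.635  0.07   1.784  0.     1.288  1.72 ] 7.7167
b1 [ 0.483 -0.208  0.17 ] [-0.      0.3828  0.9238 -0.    ] [-0.637  0.07   1.784  0.     1.288 -1.422] 10.6167
```

View pics/w4.png

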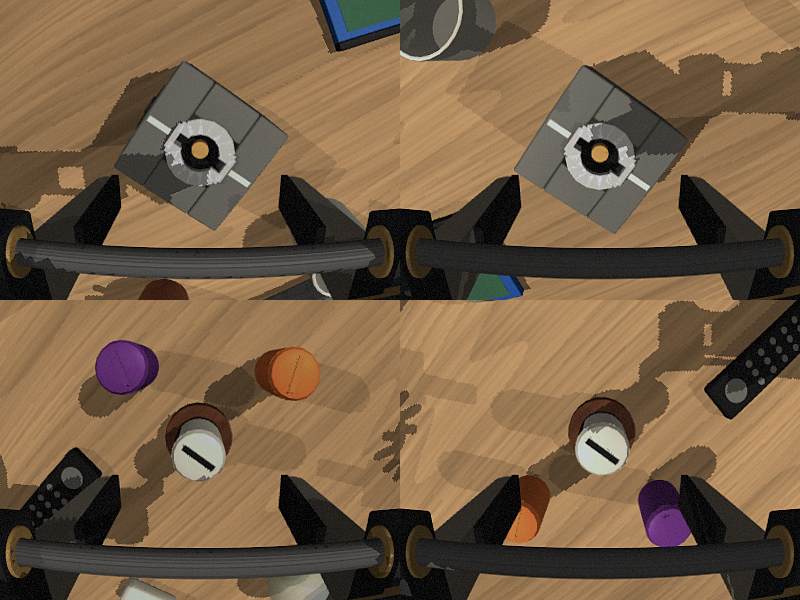

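The socket appears at about (200,152) and (600,152) in the upper tiles, and the tube top at about (199,456) and (601,450) in the lower ones. I'll enlarge those for exact pixels.

```bash
python3 - <<'E'
import cv2,numpy as np
# s: crop [y0,x0] 66x88 px ; scale 4.5
def c(t,x0,y0):return cv2.resize(cv2.imread(f"pics/{t}.png")[y0:y0+60,x0:x0+80],None,fx=5,fy=5,interpolation=cv2.INTER_CUBIC)
o=np.vstack([np.hstack([c("s1",240,180),c("s2",240,180)]),np.hstack([c("b1",240,185),c("b2",240,180)])])
cv2.imwrite("pics/c4.png",o)
E
```

```text
(no output)
```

View pics/c4.png

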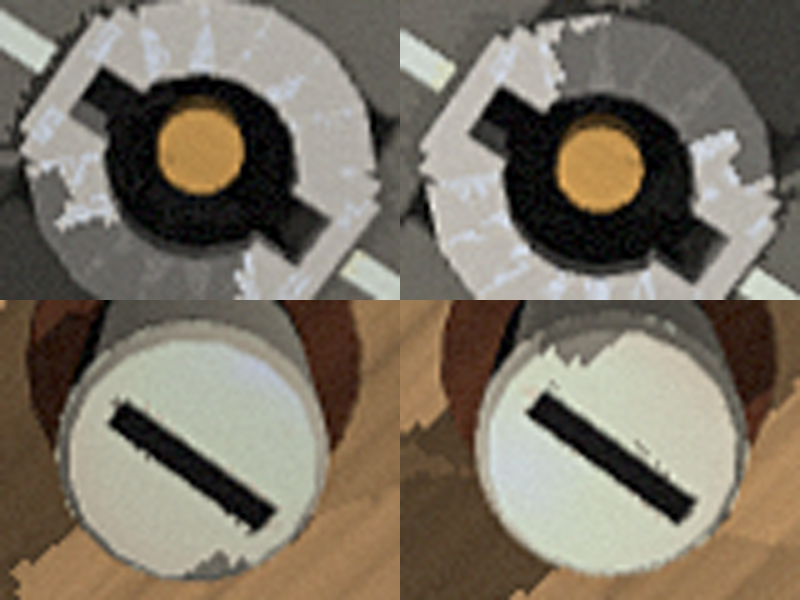

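The slot ends read (83,85) and (313,243) in s1, and (487,108) and (713,261) in s2. The tube's line ends read (115,410) and (266,522) in b1, and (536,400) and (688,511) in b2.

```bash
python3 - <<'E'
from h import *
import pickle
D={"s1":((83,85),(313,243),240,180,0,0,.095),"s2":((487,108),(713,261),240,180,400,0,.095),
"b1":((115,410),(266,522),240,185,0,300,.093),"b2":((536,400),(688,511),240,180,400,300,.093)}
for t,(a,b,x0,y0,ox,oy,z) in D.items():
    P,Q=pickle.load(open(t+".pkl","rb"))
    f=lambda p:wrist(x0+(p[0]-ox+.5)/5-.5,y0+(p[1]-oy+.5)/5-.5,z,P,Q)
    A,B=f(a),f(b);d=A-B
    print(t,((A+B)/2).round(4),"len",np.linalg.norm(d).round(4),"yaw",np.arctan(d[1]/d[0]).round(4))
E
```

```text
s1 [0.5159 0.1752 0.095 ] len 0.0443 yaw 0.4684
s2 [0.5172 0.1737 0.095 ] len 0.0436 yaw 0.4745
b1 [ 0.4839 -0.2102  0.093 ] len 0.0303 yaw 0.1257
b2 [ 0.4842 -0.2115  0.093 ] len 0.0301 yaw 0.1391
```

The slot length comes out at 44 mm as it should, and the views agree to about 1 mm. The socket is at (0.5166,0.1745), yaw 0.4715, and the tube at (0.484,-0.2108), yaw 0.132. Now the grasp.

```bash
python3 - <<'E'
from look import *
B=[.484,-.2108]
arm.move_linear(B+[.042],attitude=quat(2.356),velocity=.1)
arm.command_gripper(0.0,grip_force=50)
print(arm.read_opening()*92,arm.read_gripper_force(),arm.read_force(),arm.read_eef_pos())
arm.move_linear(B+[.172],velocity=.12)
arm.sleep(.2)
arm.move_linear([.5166,.1745,.172],attitude=quat(2.6955),velocity=.15)
arm.sleep(.3)
look("h1",[.5166,.1745,.172],2.6955)
print(arm.read_opening()*92,arm.read_gripper_force(),arm.read_force())
im=cv2.imread("pics/h1.png")
cv2.imwrite("pics/h1c.png",np.hstack([cv2.resize(im[150:300,200:360],(480,450)),cv2.resize(im,(320,240))[:, :].repeat(1,0) if 0 else cv2.copyMakeBorder(cv2.resize(im,(320,240)),0,210,0,0,0)]))
E
```

```text
43.511814070904734 50.00002189524821 [-0.46262829  0.11847098  0.17985571] [ 0.48400553 -0.21077181  0.04197525]
h1 [0.5166 0.1745 0.172 ] [ 0.      0.2212  0.9752 -0.    ] [ 0.104  0.118  1.728 -0.     1.296 -1.021] 17.8
43.527094782895325 49.99958899003104 [-0.23546703  0.54987611 -1.39976881]
```

View pics/h1c.png

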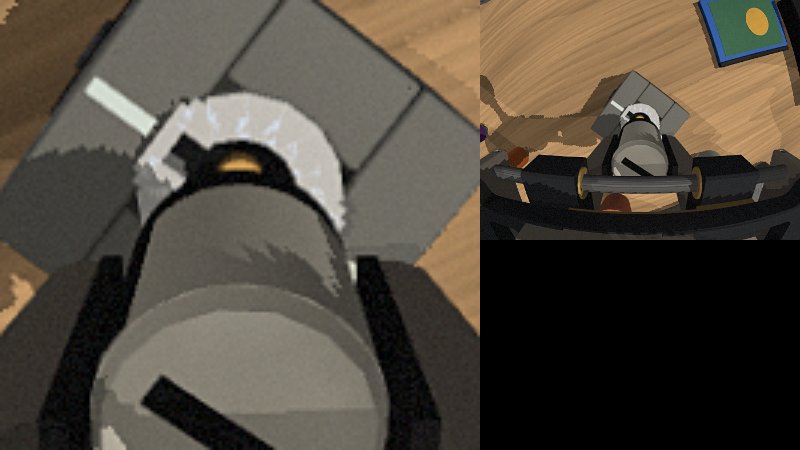

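The tube is held centred between the fingers at u≈280. Its line runs parallel to the socket's slot and white line, and the mouth lies straight behind the tube. I'll lower it with a force guard to just above the plunger, where the pins are already in the slots.

```bash
python3 - <<'E'
from h import *
f0=np.array(arm.read_force())
hit=arm.move_linear([.5166,.1745,.1275],velocity=.03,until_force=4)
print(hit,arm.read_eef_pos(),np.array(arm.read_force())-f0,arm.read_torque(),arm.read_t())
E
```

```text
False [0.5167604  0.17453674 0.12774175] [ 0.24796665 -0.879845    0.09651619] [ 0.0494407  -0.12576919  0.03289551] 19.4333
```

No contact, so the pins are in the slots. Next I press down to twist level.

```bash
python3 - <<'E'
from h import *
arm.command_gripper(0.0,grip_force=60)
for z in (.121,.1155):
    hit=arm.move_linear([.5166,.1745,z],velocity=.02,until_force=20)
    arm.sleep(.15)
    print(hit,np.round(arm.read_eef_pos(),4),np.round(arm.read_force(),2),np.round(arm.read_torque(),3),arm.read_gripper_force(),arm.read_t())
E
```

```text
False [0.5171 0.1745 0.1218] [-1.27  0.33  4.16] [-0.044  0.093 -0.017] 60.001849920954555 20.275
False [0.5172 0.1745 0.1169] [-2.27  0.03  8.68] [-0.139  0.573  0.034] 60.00346675165929 20.85
```

Plunger force of about 10 N means a depth of about 19 mm, with only small side loads. Now I go slightly deeper and twist clockwise in steps.

```bash
python3 - <<'E'
from h import *
arm.move_linear([.5166,.1745,.1143],velocity=.02,until_force=20)
for a in (.2,.6,1.0,1.3,1.5,1.62):
    arm.move_linear([.5166,.1745,.1143],attitude=quat(2.6955-a),velocity=.02)
    arm.sleep(.1)
    q=arm.read_eef_rot();yaw=2*np.arctan2(q[2],q[1])
    T=np.array(arm.read_torque())
    print(a,round(2.6955-yaw,3),np.round(arm.read_eef_pos(),4),np.round(arm.read_force(),2),T.round(3),round(arm.read_joint_pos()[5],3),arm.read_t())
    if abs(T[2])>1: break
P,Q=arm.read_eef_pos(),arm.read_eef_rot()
im=arm.read_camera("wrist")[:,:,::-1];cv2.imwrite("pics/t1.png",im)
cv2.imwrite("pics/t1c.png",cv2.resize(im[170:370,150:410],(780,600)))
E
```

```text
0.2 0.2 [0.5178 0.1747 0.1161] [-0.47 -0.4   8.86] [ 0.059  0.289 -0.04 ] -0.821 21.55
0.6 0.6 [0.5179 0.1747 0.1162] [-1.46  0.15  9.31] [-0.072  0.268  0.061] -0.421 22.2
1.0 1.0 [0.5187 0.1754 0.1163] [0.36 2.75 7.65] [ 0.48  -0.222  0.   ] -0.021 22.85
1.3 1.3 [0.5189 0.1752 0.1164] [1.22 1.65 6.59] [ 0.365 -0.357  0.092] 0.279 23.4
1.5 1.5 [0.519  0.1749 0.1165] [0.94 1.15 7.47] [ 0.085 -0.313  0.134] 0.479 23.85
1.62 1.62 [0.519  0.1747 0.1165] [ 1.08 -0.96  7.58] [-0.016 -0.332  0.021] 0.599 24.2167
```

View pics/t1c.png

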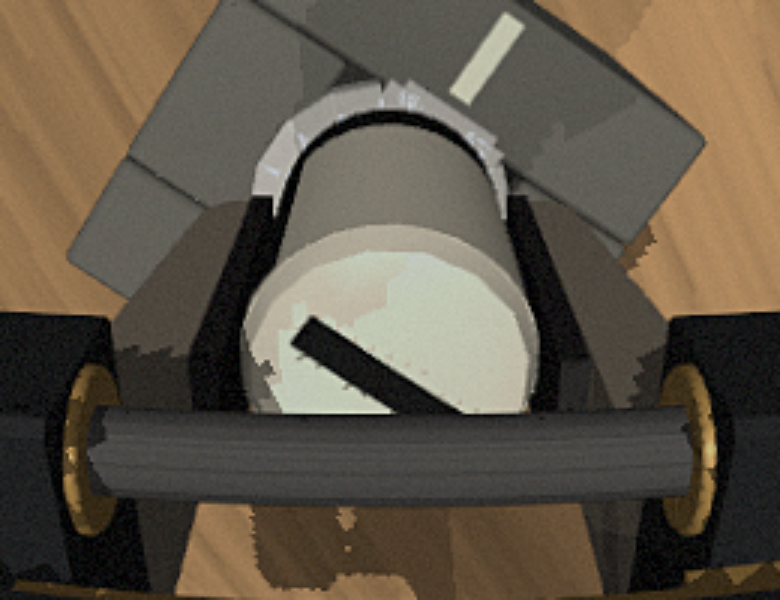

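The tube's line keeps the same direction in the tool frame as before, so it turned with the gripper, and it lies about 90° to the speaker's white line. I'll check that numerically, along with the tilt.

```bash
python3 - <<'E'
from h import *
P,Q=arm.read_eef_pos(),arm.read_eef_rot()
g=lambda x,y,z:wrist(150+x/3,170+y/3,z,P,Q)
for a,b,z in(((302,335),(428,411),.1675),((515,18),(460,98),.0915)):
    A,B=g(*a,z),g(*b,z);d=A-B;print(A.round(4),B.round(4),np.degrees(np.arctan2(d[1],d[0])))
print("tilt",np.arccos(-R(Q)[2,2]),R(Q)[:,2].round(4),arm.read_gripper_force(),arm.read_opening()*92,np.round(arm.read_force(),2),np.round(arm.read_torque(),3),np.round(P,4),arm.read_t())
E
```

```text
[0.5116 0.1877 0.1675] [0.5211 0.1686 0.1675] 116.36589849733568
[0.5602 0.1976 0.0915] [0.5425 0.188  0.0915] 28.331282061846604
tilt 0.005643177970708579 [ 5.6e-03  5.0e-04 -1.0e+00] 60.00291832460789 43.09514838646587 [ 0.9  -0.39  6.91] [-0.045 -0.26   0.07 ] [0.519  0.1747 0.1165] 24.2667
```

The tube is turned about 1.57 rad from the slots, which puts the seat at about 1.4. Tilt is 0.006 rad and the grip is 60 N, with the tube still pressed in. Handing in.

```bash
python3 -c "
from cell import arm
print(arm.hand_in())"
```

```text
the job is handed in; nothing more can be done
None
```

I handed the job in at about 24 s with the lamp tube seated in the socket, pressed about 19 mm deep, turned about 90° clockwise and still gripped upright at 60 N; no verdict came back.

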